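# Sort the mill balls with the slotted scoop

## Robot

A 6-joint arm with a two-finger parallel gripper is mounted at the origin on the work surface. World frame = base frame: x ahead of the robot, y to its left, z up, the work surface at z = 0. Lengths are in mm, angles in rad, forces in N, time in s.
With the tool pointing down it reaches from about 375 to 900 mm from the base axis. Payload 3.1 kg.
Tool frame: the origin (TCP) lies at the very end of the fingers, on their centre line; the grasp point (between the pads) lies 19 mm behind it; z points along the fingers, y is the line along which they close (so a half turn about z gives the same grasp; the last joint's range is limited). The gripper opens to 85 mm and grips with 20 to 120 N. Pads are 22 mm wide; open, the fingers measure 114 mm over their backs; the gripper's body (76 mm by 85 mm) begins 54 mm behind the grasp point. The pads swing forward as they close: fully open they stand 13 mm farther back than shut.
Start: joints at [1.089, 0.527, 1.433, -0, 1.181, -0.178], TCP at [186.927, 596.368, 231.31] pointing down, gripper open.
Joint ranges: [-3.08, 3.08], [-0.75, 2.2], [0.22, 2.44], [-1.43, 4.57], [0, 2.65], [-2.85, 2.85]. Speed limits (rad/s): [2.79, 2.79, 3.14, 3.14, 3.14, 3.14].

## Interface

Orientations are given as a rotation vector (axis times angle).
In Python, from workcell import robot, optics gives the robot as it stands. The module is installed in compiled form; this text tells all that it offers.
- The arm moves only by the tool apply_moves, never from a script. Its argument "rows" is a list that holds one entry, the list of rows, each a list of 7 numbers: the turn, a rotation vector about the world's x, y, z in degrees, then the shift along the world's x, y, z in m, then the finger opening in m, from 0 to 0.0854. In form: [[[wx, wy, wz, x, y, z, grip], ...]]. A call has 1 to 12 rows; each row is the pose to reach, as a shift and turn from the pose commanded when the call began; what a row does not reach only later rows make up. A row lasts 1/10 s, in which the tool goes at most 50 mm and 8.59 degrees, less where a joint would pass 70% of its speed; a pose out of reach is approached as far as the arm can. A call with a gripper value outside its range is refused whole. The fingers move at their own pace and stop on an object; "force" is the grip in N (left out, the last holds). Time passes only in rows, so rows that repeat a pose let the fingers close. It gives the time, the measured TCP pose, the force, the opening and the grip force at its end, in the units of the state.
- robot.read_state(): the state, without advancing time (a new reading comes with each control period).
- optics.grab_frame(name): name is "scene" or "top"; returns (picture, depth): 420x560x3 uint8, red, green, blue; 420x560 float32, mm along the optical axis (not along the pixel's ray), 0 where there is no reading.
- optics.camera_info(name): a dict with "intrinsics" (3x3 intrinsics, pixels), "R" (3x3) and "t" (3): a world point X has camera coordinates R X + t. Camera axes: x right, y down, z forward; pixel columns grow to the right and rows downward; lengths in mm; the calibration is good to about 2 mm. A picture is of the moment at which its call begins. camera_info takes no time and is no camera call.
- robot.job_done(): hands the job in; it is judged then, once.
The state is a dict: "t": time; "joint_positions": joint angles; "dq": joint speeds; "joint_torque": joint torques, N m; "ee_pos": TCP position; "eef_rot": TCP orientation; "force": force on the tool from outside, world axes, zero at the start; "moment": the same for the moment, N m; "gripper_width": opening from 0.0 (shut) to 1.0 (fully open); "grip_force": force on a finger pad.
Only numpy, scipy, OpenCV 4.12 (cv2) and the standard library are available. Lean on these libraries where they do the work, as an engineer would, in place of code of your own. Each camera call takes 0.05 s, during which the arm holds its last target. There are 200 camera calls.

## Task

Use the orange-handled wire scoop to scoop both large white grinding balls out of the grey tray, letting the small worn brown ones fall through the wires and stay in the tray, then tip the white balls into the blue dish (not the yellow one). Afterwards stand the scoop upright on its base, on the clear bench or back in the tray, and let go. Do not touch any of the balls with the fingers.

Things in the scene. Friction and masses are not known exactly. Their poses are not given: they have to be found in the camera images.
- scoop: Orange-handled wire scoop, 160 g. Origin: centre of its underside, z up; open nose at its -x, back at +x. Four 4 mm wires along x lie flat from x -50 to +46 mm at y -39, -13, 13, 39 mm (22 mm slots), then turn up the back. Back plate at x 46 mm, 22 to 52 mm high. Side plates 34 mm high (front 30 mm: 12 mm); overall width 100 mm. Starts on the tray floor at the tray's +x end, nose to tray -x, 4 mm play per side.
- scoop_handle (a point): Centre of the scoop's handle, at (8, 0, 105) mm in the scoop's frame, axes as the scoop's. A level bar over the basket: 84 mm along x (-34 to +50), 22 mm wide along y, 24 mm high. Grip it from above across its width. The balance point lies below it within 25 mm along x, empty or loaded.
- scoop_nose (a point): Midpoint of the scoop's front edge, at (-50, 0, 0) mm in the scoop's frame. A white ball sits in a slot on two wires and rolls freely along it: raise the nose about 15 degrees before lifting and while carrying; lower the nose 25 to 30 degrees to pour over it.
- tray: Grey open tray, fixed: 240 mm along x, 118 mm along y, 35 mm high, walls and floor 5 mm. Origin: centre of its underside, z up. The scoop starts at its +x end (far from the robot), the balls lie between the nose and the -x end. Pushed along the floor to the -x end wall, the wires run under the white balls.
- ball_a: White glazed-ceramic grinding ball, 36 mm diameter, about 85 g: a keeper. Starts on the tray floor ahead of the scoop. Origin at its centre.
- ball_b: White glazed-ceramic grinding ball, 36 mm diameter, about 85 g: a keeper. Starts on the tray floor ahead of the scoop. Origin at its centre.
- worn_a: Worn-down brown grinding ball, 18 mm diameter, about 11 g: undersized. Starts on the tray floor ahead of the scoop, mixed with the keepers; it fits between the scoop's wires and under its back plate. Origin at its centre.
- worn_b: Worn-down brown grinding ball, 18 mm diameter, about 11 g: undersized. Starts on the tray floor ahead of the scoop, mixed with the keepers; it fits between the scoop's wires and under its back plate. Origin at its centre.
- dish: Blue bowl, loose, 0.7 kg, 160 mm across the rim, 55 mm high, 4 mm wall. Origin: centre of its underside, z up. A yellow bowl of the same size stands across the tray: not to be used. The bench on the robot's side of each bowl is clear: a place 130 mm wide centred 160 mm from the bowl's centre towards world -x is free for standing the scoop.
Things that resemble listed ones, but are neither listed nor needed, are in the scene too. Leave any green or red look-alike of the scoop alone.

How it is judged (in metres and radians):
On the way, in this order (a step that is already met when the one before it is completed fails the run):
1. both white balls are carried on the raised scoop while both worn balls stay in the tray (height (world z) of scoop above 0.05 m and x of ball_a in the frame of scoop between -0.06 and 0.05 m and y of ball_a in the frame of scoop between -0.05 and 0.05 m and z of ball_a in the frame of scoop between 0.005 and 0.07 m and x of ball_b in the frame of scoop between -0.06 and 0.05 m and y of ball_b in the frame of scoop between -0.05 and 0.05 m and z of ball_b in the frame of scoop between 0.005 and 0.07 m and x of worn_a in the frame of tray between -0.118 and 0.118 m and y of worn_a in the frame of tray between -0.057 and 0.057 m and z of worn_a in the frame of tray between 0 and 0.03 m and x of worn_b in the frame of tray between -0.118 and 0.118 m and y of worn_b in the frame of tray between -0.057 and 0.057 m and z of worn_b in the frame of tray between 0 and 0.03 m), for 0.2 s.
2. both white balls are in the blue dish (horizontal distance between each of ball_a, ball_b and dish below 0.07 m and z of ball_a in the frame of dish between 0 and 0.06 m and z of ball_b in the frame of dish between 0 and 0.06 m), for 0.2 s.
At the end, for the whole second after the job is handed in: Both white balls are in the upright blue dish (centres within 70 mm of its axis , at most 60 mm above its underside), both worn balls lie inside the tray, and the scoop stands at rest on bench or tray, upright within 10 degrees, underside under 20 mm high (all of step 2 and x of worn_a in the frame of tray between -0.118 and 0.118 m and y of worn_a in the frame of tray between -0.057 and 0.057 m and z of worn_a in the frame of tray between 0 and 0.03 m and x of worn_b in the frame of tray between -0.118 and 0.118 m and y of worn_b in the frame of tray between -0.057 and 0.057 m and z of worn_b in the frame of tray between 0 and 0.03 m and angle between each of dish, scoop's own z axis and vertical below 0.17 rad and height (world z) of scoop below 0.02 m and linear speed of scoop below 0.03 m/s); the robot touches nothing.
It fails at once if the fingers touch a ball (contact force between the fingers and ball_a above 0.5 N or contact force between the fingers and ball_b above 0.5 N or contact force between the fingers and worn_a above 0.5 N or contact force between the fingers and worn_b above 0.5 N).
It also fails if it takes over 64 s, if anything falls off the work surface, if the arm or the gripper's body presses on something with over 40 N, if the wrist force passes 120 N, or if a joint passes its speed limit or range.

## Working session

There is one attempt and no reset: what is moved stays moved. The work goes in short steps, Python scripts to look and compute and a tool call to move; the robot and the scene stay as the last step left them, time stands still between calls to the robot, and variables do not carry over. Pictures are saved under pics/ and viewed, at most 10 in all, crops included, and the job is handed in when it is done.

Besides the shell and the picture viewer there is one more tool, called after ">>>" as a command line: name --argument value ..., lists and objects as JSON in quotes. apply_moves: Moves the arm, as the interface text tells. Its arguments: {"type":"object","properties":{"rows":{"type":"array"},"force":{"type":"number"}},"required":["rows"]}

```bash
mkdir -p pics; cat > h.py <<'E'
import numpy as np, cv2
from workcell import robot, optics
def grab(n):
    p,d=optics.grab_frame(n); c=optics.camera_info(n); return p,d,c
def world(d,c):
    K=np.array(c["intrinsics"]);R=np.array(c["R"]);t=np.array(c["t"])
    v,u=np.mgrid[:d.shape[0],:d.shape[1]]
    P=np.stack([(u-K[0,2])/K[0,0]*d,(v-K[1,2])/K[1,1]*d,d],-1)
    return (P-t)@R
E
python3 - <<'E'
from h import *
for n in ("top","scene"):
    p,d,c=grab(n); np.savez(f"{n}0.npz",p=p,d=d,W=world(d,c)); cv2.imwrite(f"pics/{n}0.png",p[:,:,::-1])
    print(n,c)
print(robot.read_state())
E
```

```text
top {'intrinsics': array([[413.30374394,   0.        , 280.28125462],
       [  0.        , 413.30374394, 210.33300066],
       [  0.        ,   0.        ,   1.        ]]), 'R': array([[-0.0091894 , -0.99993296,  0.00704439],
       [-0.99318227,  0.00830821, -0.11627534],
       [ 0.11620902, -0.00806487, -0.99319204]]), 't': array([ -4.98947924, 488.79548384, 814.12828582])}
scene {'intrinsics': array([[387.70905654,   0.        , 282.46907605],
       [  0.        , 387.70905654, 206.79479705],
       [  0.        ,   0.        ,   1.        ]]), 'R': array([[ 0.19764047,  0.98025166,  0.00670249],
       [ 0.52880966, -0.10085759, -0.84272658],
       [-0.82540813,  0.17010121, -0.5383001 ]]), 't': array([ -87.43881043, -181.51346563, 1142.82092578])}
{'t': 0.1, 'joint_positions': array([ 1.08852455e+00,  5.28372797e-01,  1.43380225e+00,  4.03874498e-05,
        1.18143406e+00, -1.78524687e-01]), 'dq': array([-2.77377914e-05,  3.55810380e-04, -2.74524501e-03,  9.48597889e-04,
       -1.52693435e-03,  9.10740750e-05]), 'joint_torque': array([-5.64906168e-04, -4.43307602e+01, -1.78586751e+01, -2.55780269e-04,
        3.89939407e-03,  9.83771145e-06]), 'ee_pos': array([186.59823479, 595.79719638, 230.42281274]), 'eef_rot': array([-4.75212069e-01, -3.10474431e+00,  2.97643298e-03]), 'force': array([-0.24263273, -0.90716102, -0.65551787]), 'moment': array([-0.05770903,  0.05311291,  0.02025978]), 'grip_force': 0.0, 'gripper_width': 0.9959261826274326}
```

View pics/top0.png

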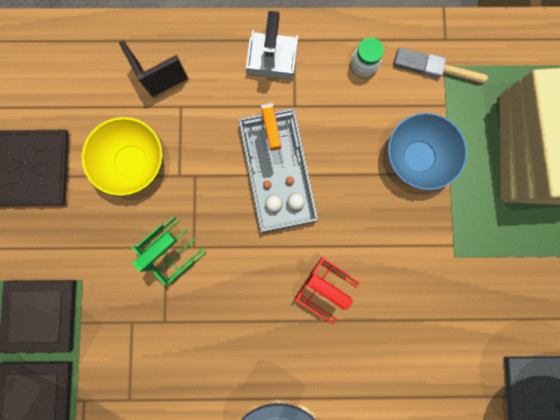

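View pics/scene0.png

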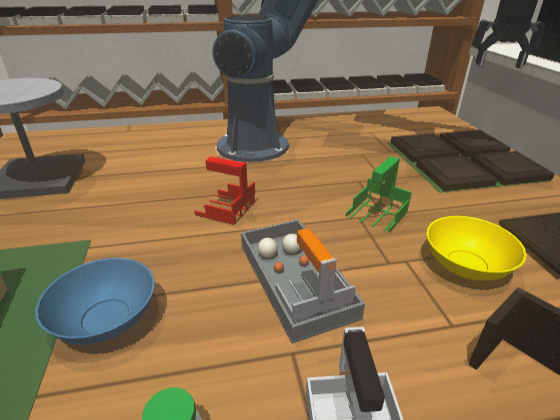

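The top view shows the tray at about (278,170), the orange handle at (271,127), the white balls at (274,203) and (296,201), and the worn balls at (267,184) and (290,181). The blue dish is at (427,152), and the bench below it in the image (towards the robot) is clear.

```bash
python3 - <<'E'
from h import *
z=np.load("top0.npz");p=z["p"];d=z["d"];W=z["W"]
h=cv2.cvtColor(p,cv2.COLOR_RGB2HSV)
def m(lo,hi,zl,zh,box):
    k=cv2.inRange(h,lo,hi)>0; b=np.zeros_like(k); b[box[1]:box[3],box[0]:box[2]]=1
    return k&b&(d>0)&(W[...,2]>zl)&(W[...,2]<zh)
o=m((5,150,120),(20,255,255),90,150,(240,95,300,160)); P=W[o]
top=P[P[:,2]>np.percentile(P[:,2],50)-3]
r=cv2.minAreaRect(top[:,:2].astype(np.float32)); print("handle",r,np.percentile(P[:,2],[5,50,95]),len(top))
for n,(u,v) in dict(wl=(274,203),wr=(296,201)).items():
    yy,xx=np.mgrid[:420,:560]; k=((xx-u)**2+(yy-v)**2<81)&(W[...,2]>15)&(W[...,2]<60)
    Q=W[k]; A=np.c_[2*Q,np.ones(len(Q))]; s=np.linalg.lstsq(A,(Q**2).sum(1),rcond=None)[0]
    c=s[:3]; print(n,c,np.sqrt(s[3]+c@c),Q[:,2].max(),len(Q), W[v,u])
for u,v in((267,184),(290,181)): print("worn",W[v,u])
b=m((95,80,40),(125,255,255),45,65,(370,100,480,200)); Q=W[b]; 
print("dish",cv2.minEnclosingCircle(Q[:,:2].astype(np.float32)),np.percentile(Q[:,2],[2,50,98]))
t=(W[...,2]>30)&(W[...,2]<38); b=np.zeros_like(t); b[100:240,230:325]=1
s=h[...,1]<90
Q=W[t&b&s][:,:2].astype(np.float32); H=cv2.convexHull(Q); print("tray",cv2.minAreaRect(Q),len(Q)); 
cv2.imwrite("pics/c.png",cv2.resize(p[90:245,225:335,::-1],None,fx=3.8,fy=3.8,interpolation=cv2.INTER_CUBIC))
E
```

```text
handle ((633.1104125976562, 6.882488250732422), (77.42204284667969, 21.236560821533203), 10.352450370788574) [119.4823671  122.24525975 124.47872062] 444
wl [504.17141892   4.22702046  24.56699057] 17.08880925547986 43.333390792028325 235 [502.18469059   3.32216507  41.38770606]
wr [507.76949722 -41.60328265  24.56254983] 17.01396240280878 43.458307793864265 234 [505.93800315 -41.01597439  40.98972062]
worn [544.5096421   17.63893244  22.48973997]
worn [550.86997429 -30.09476695  20.19691821]
dish ((604.7003784179688, -306.4994812011719), 79.79107666015625) [45.29972841 52.76986625 57.68076652]
tray ((574.5147705078125, -4.483192443847656), (240.5325927734375, 118.167236328125), 10.944928169250488) 1142
```

View pics/c.png

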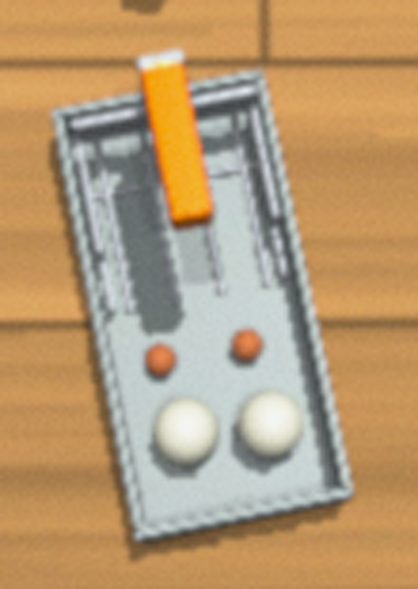

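The crop shows the white balls against the -x end, with a worn ball ahead of each. All four line up with the scoop's outer slots in the tray frame (y ≈ ±20 to 27 mm). I'm moving above the handle.

>>> apply_moves --rows '[[[0,0,-8,0.03,-0.038,0,0.085],[0,0,-16,0.06,-0.076,0,0.085],[0,0,-24,0.09,-0.114,0,0.085],[0,0,-32,0.12,-0.152,0,0.085],[0,0,-40,0.15,-0.19,0,0.085],[0,0,-48,0.18,-0.228,0,0.085],[0,0,-56,0.21,-0.266,0,0.085],[0,0,-64,0.24,-0.304,0,0.085],[0,0,-72,0.27,-0.342,0,0.085],[0,0,-80,0.3,-0.38,0,0.085],[0,0,-88,0.33,-0.418,0,0.085],[0,0,-96,0.36,-0.456,0,0.085]]]' --force 100

```text
t: 1.3
ee_pos: [547.6, 138.6, 231.0]
eef_rot: [-2.631, -1.716, 0.001]
force: [0.6, 0.0, 0.1]
gripper_width: 0.997
grip_force: 0.0
```

>>> apply_moves --rows '[[[0,0,-8,0.013,-0.019,0,0.085],[0,0,-16,0.026,-0.038,0,0.085],[0,0,-24,0.039,-0.057,0,0.085],[0,0,-32,0.052,-0.076,0,0.085],[0,0,-40,0.065,-0.095,0,0.085],[0,0,-48,0.078,-0.114,0,0.085],[0,0,-55.6,0.089,-0.133,0,0.085],[0,0,-55.6,0.089,-0.133,0,0.085],[0,0,-55.6,0.089,-0.133,0,0.085]]]'

```text
t: 2.2
ee_pos: [635.3, 7.4, 230.6]
eef_rot: [-3.126, -0.303, 0.003]
force: [-0.7, 0.2, -1.0]
gripper_width: 0.995
grip_force: 0.0
```

```bash
python3 - <<'E'
from h import *
from scipy.spatial.transform import Rotation as Ro
s=robot.read_state(); R=Ro.from_rotvec(s["eef_rot"]).as_matrix()
print(s["t"],s["ee_pos"],s["joint_positions"],"ty",np.degrees(np.arctan2(R[1,1],R[0,1])),R[:,2],s["force"])
E
```

```text
2.2 [635.30085627   7.40601278 230.62563597] [-1.64194464e-01  5.43150070e-01  1.40454724e+00  5.47697802e-04
  1.19580449e+00  1.21339485e+00] ty -78.9416279749483 [-1.80011583e-03  8.14840677e-04 -9.99998048e-01] [-0.67849271  0.19098639 -1.01385309]
```

>>> apply_moves --rows '[[[0,0,0,0,0,-0.035,0.085],[0,0,0,0,0,-0.07,0.085],[0,0,0,0,0,-0.105,0.085],[0,0,0,0,0,-0.125,0.085],[0,0,0,0,0,-0.139,0.085],[0,0,0,0,0,-0.139,0.085],[0,0,0,0,0,-0.139,0.0],[0,0,0,0,0,-0.139,0.0],[0,0,0,0,0,-0.139,0.0],[0,0,0,0,0,-0.139,0.0],[0,0,0,0,0,-0.139,0.0],[0,0,0,0,0,-0.139,0.0]]]' --force 100

```text
t: 3.4
ee_pos: [636.5, 7.4, 93.3]
eef_rot: [3.127, 0.301, 0.002]
force: [-0.8, 1.0, 5.2]
gripper_width: 0.238
grip_force: 97.7
```

```bash
python3 - <<'E'
from h import *
s=robot.read_state(); print({k:np.round(s[k],3) for k in("t","ee_pos","force","gripper_width","grip_force")})
p,d,c=grab("top"); W=world(d,c)
cv2.imwrite("pics/c2.png",cv2.resize(p[90:245,225:335,::-1],None,fx=3.8,fy=3.8,interpolation=cv2.INTER_CUBIC))
p,d,c=grab("scene"); W=world(d,c); h=cv2.cvtColor(p,cv2.COLOR_RGB2HSV)
k=(cv2.inRange(h,(5,150,100),(20,255,255))>0)&(W[...,2]>100)&(W[...,2]<135)
Q=W[k]; a=np.radians(10.95); X=(Q[:,:2]-[574.5,-4.5])@[np.cos(a),np.sin(a)]; print("handle tray-x extent",np.percentile(X,[0,2,98,100]),len(X))
E
```

```text
{'t': np.float64(3.4), 'ee_pos': array([636.461,   7.356,  93.344]), 'force': array([-0.829,  1.036,  5.195]), 'gripper_width': np.float64(0.238), 'grip_force': np.float64(97.732)}
handle tray-x extent [-286.85063433 -277.75060836  105.72694353  106.66737433] 425
```

View pics/c2.png

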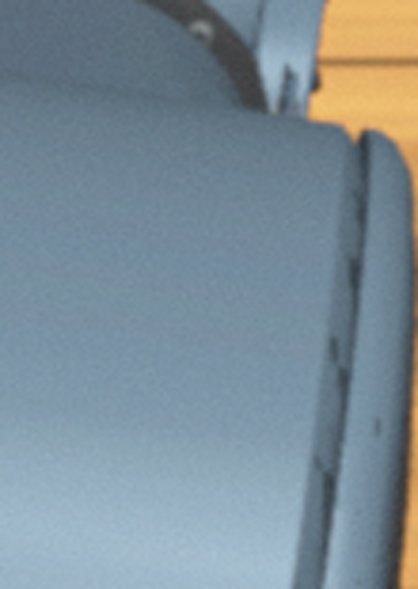

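The arm hides the tray from the top camera. The grip is good: opening 0.238, 98 N. The scene depth puts the handle's +x end at tray x ≈ 106, so the nose is about 120 mm from the end wall. I'm pushing 110 mm now and will finish with force feedback.

>>> apply_moves --rows '[[[0,0,0,-0.0098,-0.0019,0,0],[0,0,0,-0.0196,-0.0038,0,0],[0,0,0,-0.0294,-0.0057,0,0],[0,0,0,-0.0393,-0.0076,0,0],[0,0,0,-0.0491,-0.0095,0,0],[0,0,0,-0.0589,-0.0114,0,0],[0,0,0,-0.0687,-0.0133,0,0],[0,0,0,-0.0785,-0.0152,0,0],[0,0,0,-0.0884,-0.0171,0,0],[0,0,0,-0.0982,-0.019,0,0],[0,0,0,-0.108,-0.0209,0,0],[0,0,0,-0.108,-0.0209,0,0]]]'

```text
t: 4.7
ee_pos: [527.4, -14.1, 93.2]
eef_rot: [3.126, 0.301, 0.002]
force: [0.6, -0.4, 8.3]
gripper_width: 0.241
grip_force: 99.1
```

>>> apply_moves --rows '[[[0,0,0,-0.003,-0.0006,0,0],[0,0,0,-0.006,-0.0012,0,0],[0,0,0,-0.006,-0.0012,0,0]]]'

```text
t: 5.0
ee_pos: [522.9, -15.1, 93.3]
eef_rot: [3.126, 0.301, 0.006]
force: [3.4, 1.7, 6.9]
gripper_width: 0.237
grip_force: 99.1
```

```bash
python3 - <<'E'
from h import *
s=robot.read_state(); print({k:np.round(s[k],3) for k in("t","ee_pos","force","gripper_width","grip_force")})
p,d,c=grab("scene")
cv2.imwrite("pics/s2.png",cv2.resize(p[150:350,170:400,::-1],None,fx=3,fy=3,interpolation=cv2.INTER_CUBIC))
E
```

```text
{'t': np.float64(5.0), 'ee_pos': array([522.853, -15.143,  93.287]), 'force': array([3.397, 1.665, 6.884]), 'gripper_width': np.float64(0.237), 'grip_force': np.float64(99.117)}
```

View pics/s2.png

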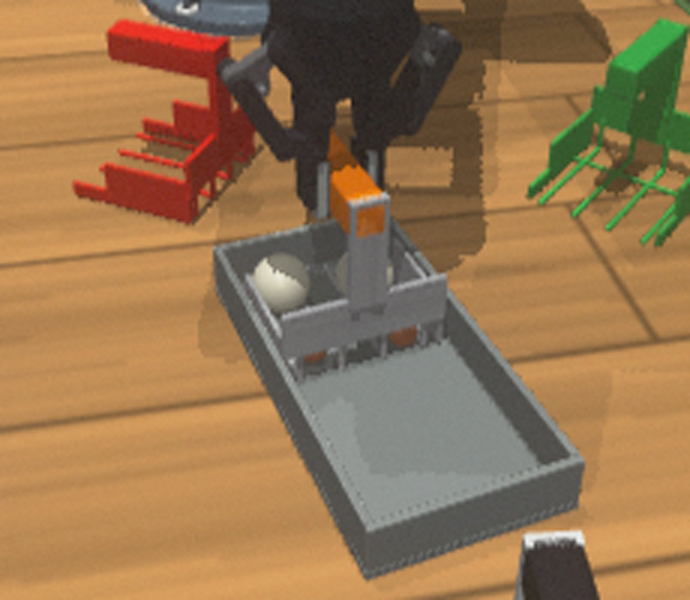

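The scene view shows both white balls inside the basket ahead of the back plate, and the worn balls between the wires under it. I'm raising the nose 15° about the back edge.

>>> apply_moves --rows '[[[-0.285,1.473,0,0.0023,0.0004,0.0015,0],[-0.57,2.945,0,0.0046,0.0009,0.0029,0],[-0.855,4.42,0,0.0069,0.0013,0.0043,0],[-1.14,5.89,0,0.0092,0.0018,0.0056,0],[-1.42,7.36,0,0.0116,0.0022,0.0068,0],[-1.71,8.84,0,0.0139,0.0027,0.008,0],[-2.0,10.31,0,0.0164,0.0032,0.0091,0],[-2.28,11.78,0,0.0188,0.0036,0.0102,0],[-2.56,13.25,0,0.0212,0.0041,0.0112,0],[-2.85,14.73,0,0.0237,0.0046,0.0121,0],[-2.85,14.73,0,0.0237,0.0046,0.0121,0],[-2.85,14.73,0,0.0237,0.0046,0.0121,0]]]'

```text
t: 6.25
ee_pos: [543.7, -10.1, 103.3]
eef_rot: [3.076, 0.296, -0.411]
force: [-0.8, 0.5, -2.6]
gripper_width: 0.242
grip_force: 98.3
```

>>> apply_moves --rows '[[[0,0,0,0,0,0.003,0],[0,0,0,0,0,0.009,0],[0,0,0,0,0,0.018,0],[0,0,0,0,0,0.03,0],[0,0,0,0,0,0.042,0],[0,0,0,0,0,0.054,0],[0,0,0,0,0,0.066,0],[0,0,0,0,0,0.074,0],[0,0,0,0,0,0.08,0],[0,0,0,0,0,0.08,0],[0,0,0,0,0,0.08,0],[0,0,0,0,0,0.08,0]]]'

```text
t: 7.45
ee_pos: [545.2, -10.1, 183.8]
eef_rot: [3.076, 0.296, -0.407]
force: [0.1, -0.5, -3.4]
gripper_width: 0.24
grip_force: 98.3
```

```bash
python3 - <<'E'
from h import *
s=robot.read_state(); print({k:np.round(s[k],3) for k in("t","ee_pos","eef_rot","force","gripper_width","grip_force")})
p,d,c=grab("scene")
cv2.imwrite("pics/s3.png",cv2.resize(p[120:350,170:400,::-1],None,fx=2.6,fy=2.6,interpolation=cv2.INTER_CUBIC))
E
```

```text
{'t': np.float64(7.45), 'ee_pos': array([545.194, -10.055, 183.831]), 'eef_rot': array([ 3.076,  0.296, -0.407]), 'force': array([ 0.108, -0.528, -3.427]), 'gripper_width': np.float64(0.24), 'grip_force': np.float64(98.327)}
```

View pics/s3.png

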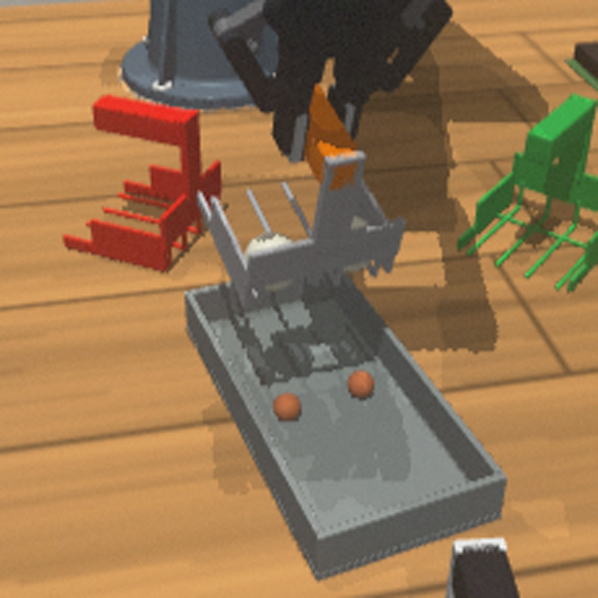

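Both white balls are on the raised scoop, and both worn balls are in the tray at (287,406) and (361,384) in the crop. Carrying to the dish now.

>>> apply_moves --rows '[[[0,0,0,0.0015,-0.005,0,0],[0,0,0,0.0045,-0.014,0,0],[0,0,0,0.009,-0.0285,0,0],[0,0,0,0.015,-0.0475,0,0],[0,0,0,0.022,-0.0685,0,0],[0,0,0,0.029,-0.0915,0,0],[0,0,0,0.037,-0.116,0,0],[0,0,0,0.045,-0.141,0,0],[0,0,0,0.053,-0.1655,0,0],[0,0,0,0.061,-0.19,0,0],[0,0,0,0.069,-0.215,0,0],[0,0,0,0.076,-0.238,0,0]]]'

```text
t: 8.7
ee_pos: [621.8, -251.7, 184.1]
eef_rot: [3.076, 0.293, -0.405]
force: [-0.7, 0.2, -3.6]
gripper_width: 0.238
grip_force: 98.4
```

>>> apply_moves --rows '[[[0,0,0,0.006,-0.02,0,0],[0,0,0,0.011,-0.0345,0,0],[0,0,0,0.0145,-0.045,0,0],[0,0,0,0.016,-0.05,0,0],[0,0,0,0.017,-0.052,0,0],[0,0,0,0.017,-0.052,0,0],[0,0,0,0.017,-0.052,0,0]]]'

```text
t: 9.4
ee_pos: [638.5, -299.3, 184.4]
eef_rot: [3.077, 0.297, -0.406]
force: [1.0, 0.5, -3.3]
gripper_width: 0.238
grip_force: 98.4
```

```bash
python3 - <<'E'
from h import *
s=robot.read_state(); print({k:np.round(s[k],3) for k in("t","joint_positions","ee_pos","eef_rot","force","gripper_width","grip_force")})
p,d,c=grab("scene")
cv2.imwrite("pics/s4.png",cv2.resize(p[120:400,0:330,::-1],None,fx=2,fy=2,interpolation=cv2.INTER_CUBIC))
E
```

```text
{'t': np.float64(9.4), 'joint_positions': array([-0.524,  0.786,  1.066, -0.171,  1.49 ,  0.885]), 'ee_pos': array([ 638.524, -299.309,  184.403]), 'eef_rot': array([ 3.077,  0.297, -0.406]), 'force': array([ 0.999,  0.473, -3.277]), 'gripper_width': np.float64(0.238), 'grip_force': np.float64(98.377)}
```

View pics/s4.png

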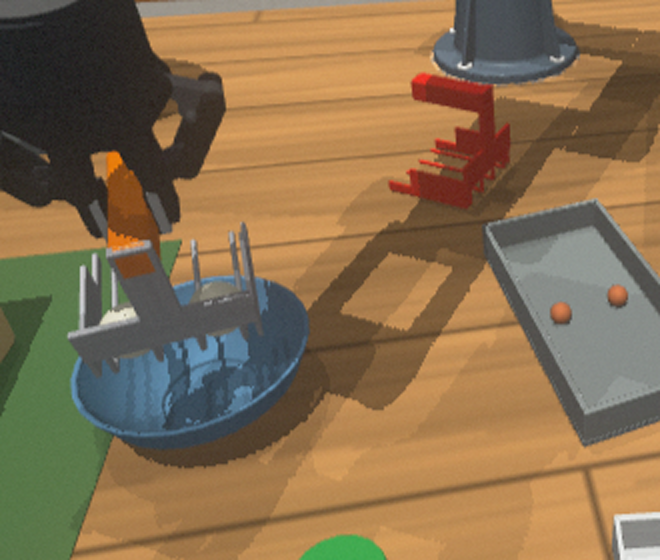

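The scoop is over the blue dish with both balls at the back plate. Before backing up +x to keep the nose inside the bowl while pouring, I'm checking clearance to the jar.

```bash
python3 - <<'E'
from h import *
W=np.load("top0.npz")["W"]
for b in((350,35,388,80),(392,45,445,78)):
    Q=W[b[1]:b[3],b[0]:b[2]].reshape(-1,3); Q=Q[Q[:,2]>12]; print(np.percentile(Q,[3,50,97],axis=0).round())
E
```

```text
[[ 782. -219.   17.]
 [ 800. -191.   68.]
 [ 832. -167.   73.]]
[[ 784. -362.   14.]
 [ 811. -316.   19.]
 [ 837. -266.   22.]]
```

>>> apply_moves --rows '[[[0,0,0,0.002,0.0004,0,0],[0,0,0,0.007,0.0013,0,0],[0,0,0,0.015,0.0028,0,0],[0,0,0,0.025,0.0047,0,0],[0,0,0,0.036,0.0068,0,0],[0,0,0,0.047,0.009,0,0],[0,0,0,0.056,0.0108,0,0],[0,0,0,0.063,0.0122,0,0],[0,0,0,0.067,0.013,0,0],[0,0,0,0.068,0.013,0,0],[0,0,0,0.068,0.013,0,0],[0,0,0,0.068,0.013,0,0]]]'

```text
t: 10.65
ee_pos: [706.3, -287.3, 184.5]
eef_rot: [3.076, 0.296, -0.406]
force: [0.8, -0.1, -2.7]
gripper_width: 0.239
grip_force: 98.4
```

>>> apply_moves --rows '[[[0.95,-4.91,0,-0.0064,-0.0012,-0.0124,0],[1.9,-9.82,0,-0.0132,-0.0025,-0.0195,0],[2.47,-12.77,0,-0.0175,-0.0034,-0.0232,0],[2.85,-14.73,0,-0.0205,-0.004,-0.0242,0],[3.23,-16.69,0,-0.0236,-0.0046,-0.0242,0],[3.61,-18.66,0,-0.0266,-0.0051,-0.0224,0],[4.18,-21.6,0,-0.0314,-0.0061,-0.0219,0],[4.18,-21.6,0,-0.0314,-0.0061,-0.0219,0],[4.18,-21.6,0,-0.0314,-0.0061,-0.0219,0],[4.18,-21.6,0,-0.0314,-0.0061,-0.0219,0],[4.18,-21.6,0,-0.0314,-0.0061,-0.0219,0],[4.18,-21.6,0,-0.0314,-0.0061,-0.0219,0]]]'

```text
t: 11.85
ee_pos: [675.8, -293.0, 162.4]
eef_rot: [-3.11, -0.3, -0.19]
force: [0.5, -0.2, -2.8]
gripper_width: 0.238
grip_force: 98.5
```

>>> apply_moves --rows '[[[0.57,-2.95,0,-0.005,-0.001,0.0013,0],[1.52,-7.86,0,-0.0134,-0.0026,0.0035,0],[2.47,-12.77,0,-0.022,-0.0043,0.0049,0],[3.23,-16.7,0,-0.0291,-0.0056,0.0063,0],[3.99,-20.6,0,-0.0362,-0.007,0.0072,0],[3.99,-20.6,0,-0.0362,-0.007,0.0072,0],[3.99,-20.6,0,-0.0362,-0.007,0.0072,0],[3.99,-20.6,0,-0.0362,-0.007,0.0072,0],[3.99,-20.6,0,-0.0362,-0.007,0.0072,0],[3.99,-20.6,0,-0.0362,-0.007,0.0072,0]]]'

```text
t: 12.85
ee_pos: [639.9, -299.9, 169.9]
eef_rot: [-2.991, -0.29, -0.746]
force: [-0.6, -0.4, -1.7]
gripper_width: 0.238
grip_force: 98.7
```

```bash
python3 - <<'E'
from h import *
s=robot.read_state(); print({k:np.round(s[k],3) for k in("t","joint_positions","ee_pos","eef_rot","force","gripper_width","grip_force")})
p,d,c=grab("scene")
cv2.imwrite("pics/s5.png",cv2.resize(p[120:400,0:330,::-1],None,fx=2,fy=2,interpolation=cv2.INTER_CUBIC))
E
```

```text
{'t': np.float64(12.85), 'joint_positions': array([-0.762,  0.615,  1.583,  0.604,  0.74 ,  0.205]), 'ee_pos': array([ 639.909, -299.927,  169.941]), 'eef_rot': array([-2.991, -0.29 , -0.746]), 'force': array([-0.562, -0.361, -1.684]), 'gripper_width': np.float64(0.238), 'grip_force': np.float64(98.694)}
```

View pics/s5.png

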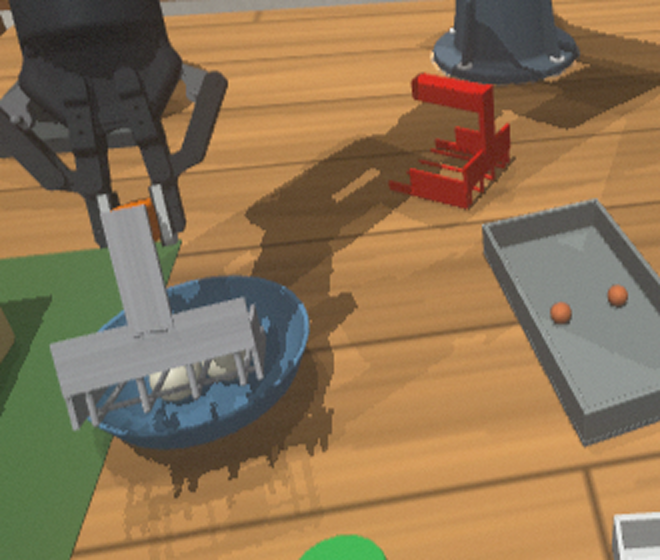

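The balls are in the blue dish, and the wrist load has dropped to the scoop alone. Next I raise and level the scoop, then carry it to the clear spot at (445,-306).

>>> apply_moves --rows '[[[0,0,0,0,0,0.02,0],[0,0,0,0,0,0.045,0],[-0.95,4.91,0,0,0,0.06,0],[-1.9,9.82,0,0,0,0.06,0],[-2.85,14.73,0,-0.015,0,0.06,0],[-3.8,19.64,0,-0.04,-0.001,0.06,0],[-4.75,24.55,0,-0.07,-0.002,0.06,0],[-5.32,27.5,0,-0.1,-0.003,0.06,0],[-5.32,27.5,0,-0.13,-0.004,0.06,0],[-5.32,27.5,0,-0.16,-0.005,0.06,0],[-5.32,27.5,0,-0.18,-0.005,0.06,0],[-5.32,27.5,0,-0.188,-0.005,0.06,0]]]'

```text
t: 14.1
ee_pos: [449.6, -304.7, 229.8]
eef_rot: [-3.126, -0.299, 0.002]
force: [0.7, 0.0, -0.7]
gripper_width: 0.244
grip_force: 98.6
```

>>> apply_moves --rows '[[[0,0,0,0,0,0,0],[0,0,0,0,0,-0.03,0],[0,0,0,0,0,-0.06,0],[0,0,0,0,0,-0.09,0],[0,0,0,0,0,-0.11,0],[0,0,0,0,0,-0.12,0],[0,0,0,0,0,-0.13,0],[0,0,0,0,0,-0.13,0],[0,0,0,0,0,-0.13,0]]]'

```text
t: 15.0
ee_pos: [451.8, -305.7, 100.2]
eef_rot: [3.126, 0.301, 0.001]
force: [-0.0, 0.4, -2.0]
gripper_width: 0.243
grip_force: 98.8
```

```bash
python3 - <<'E'
from h import *
from scipy.spatial.transform import Rotation as Ro
s=robot.read_state(); print({k:np.round(s[k],3) for k in("t","joint_positions","ee_pos","eef_rot","force","gripper_width","grip_force")},Ro.from_rotvec(s["eef_rot"]).as_matrix()[:,2])
p,d,c=grab("scene")
cv2.imwrite("pics/s6.png",cv2.resize(p[100:380,0:330,::-1],None,fx=2,fy=2,interpolation=cv2.INTER_CUBIC))
E
```

```text
{'t': np.float64(15.0), 'joint_positions': array([-0.8  ,  0.613,  1.746, -0.   ,  0.782,  0.579]), 'ee_pos': array([ 451.762, -305.689,  100.242]), 'eef_rot': array([3.126e+00, 3.010e-01, 1.000e-03]), 'force': array([-0.02 ,  0.369, -1.991]), 'gripper_width': np.float64(0.243), 'grip_force': np.float64(98.779)} [ 5.92523253e-04 -1.02978094e-03 -9.99999294e-01]
```

View pics/s6.png

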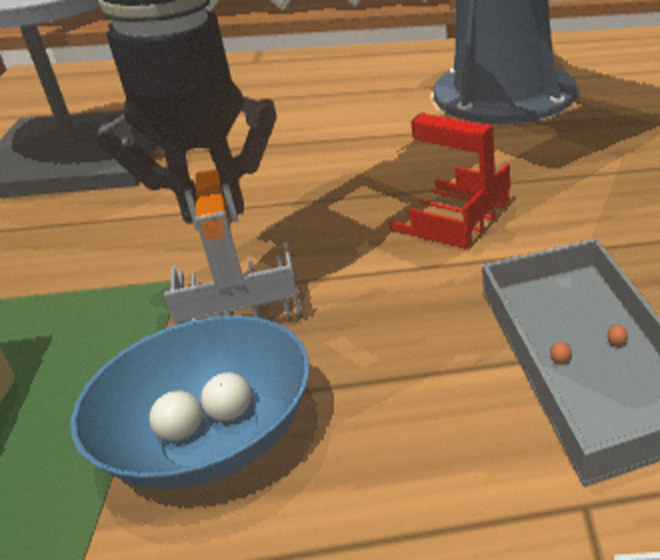

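Both white balls lie in the blue dish and the worn balls are in the tray. The scoop hangs level over the clear bench, so I'm setting it down.

>>> apply_moves --rows '[[[0,0,0,0,0,-0.004,0],[0,0,0,0,0,-0.007,0],[0,0,0,0,0,-0.01,0],[0,0,0,0,0,-0.011,0],[0,0,0,0,0,-0.012,0],[0,0,0,0,0,-0.012,0],[0,0,0,0,0,-0.012,0]]]'

```text
t: 15.75
ee_pos: [450.8, -305.0, 88.4]
eef_rot: [-3.127, -0.301, 0.001]
force: [-0.9, 1.3, 6.3]
gripper_width: 0.243
grip_force: 99.5
```

>>> apply_moves --rows '[[[0,0,0,0,0,0.001,0],[0,0,0,0,0,0.001,0.03],[0,0,0,0,0,0.001,0.045],[0,0,0,0,0,0.001,0.06],[0,0,0,0,0,0.001,0.07],[0,0,0,0,0,0.001,0.07],[0,0,0,0,0,0.001,0.07],[0,0,0,0,0,0.02,0.07],[0,0,0,0,0,0.05,0.07],[0,0,0,0,0,0.09,0.07],[0,0,0,0,0,0.13,0.07],[0,0,0,0,0,0.13,0.07]]]'

```text
t: 16.95
ee_pos: [453.8, -307.9, 223.3]
eef_rot: [3.117, 0.3, 0.011]
force: [1.2, -1.0, 0.4]
gripper_width: 0.822
grip_force: 0.0
```

```bash
python3 - <<'E'
from h import *
s=robot.read_state(); print({k:np.round(s[k],3) for k in("t","ee_pos","force","gripper_width","grip_force")})
p,d,c=grab("scene")
cv2.imwrite("pics/s7.png",cv2.resize(p[100:380,0:330,::-1],None,fx=2,fy=2,interpolation=cv2.INTER_CUBIC))
E
```

```text
{'t': np.float64(16.95), 'ee_pos': array([ 453.781, -307.9  ,  223.279]), 'force': array([ 1.25 , -1.006,  0.393]), 'gripper_width': np.float64(0.822), 'grip_force': np.float64(0.0)}
```

View pics/s7.png

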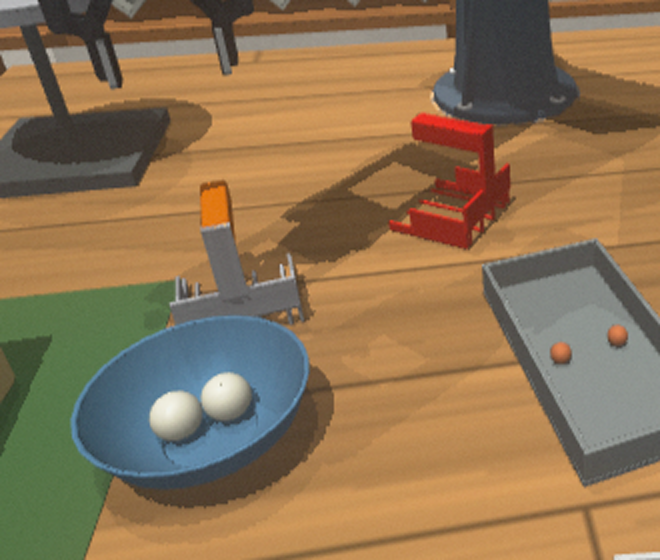

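The scoop stands upright and released on the bench. The white balls are in the blue dish and the worn balls are in the tray.

```bash
python3 -c "
from workcell import robot
print(robot.job_done())"
```

```text
the job is handed in; nothing more can be done
None
```

I handed the job in at about 17 s (no verdict was shown): both white balls are in the blue dish, both worn balls are still in the tray, and the scoop stands upright and released on the clear bench.

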